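# Sort salvaged components into the sample trays

## Task

Put the four loose salvaged components away: each goes into an empty front bay of the tray whose back bay already shows a part of its kind (capacitor, heat sink or transformer), never two in one bay, standing upright and flat on the tray's floor as they stand on the bench now. Leave the reel of solder wire and the small yellow tin where they stand.

Things in the scene. Friction and masses are not known exactly. Their poses are not given: they have to be found in the camera images.
- large_capacitor: Upright cylindrical capacitor, 30 mm diameter, 46 mm tall, the larger of the two loose ones. Origin: centre of the underside, z up; stands loose on the bench.
- small_capacitor: Upright cylindrical capacitor, 22 mm diameter, 30 mm tall, the smaller of the two loose ones. Origin: centre of the underside, z up; stands loose on the bench.
- loose_heatsink: Bare metal finned heat sink, 36 (x) x 50 (y) x 25 (z) mm, fins upright and running along y; grip it across its 36 mm width (along x) on the outer fins. Origin: centre of the underside, z up; stands loose on the bench.
- loose_transformer: Small mains transformer with a dark core, 20 (x) x 42 (y) mm and 35 mm tall, a coil that bulges to 34 mm along x between 7 and 28 mm height, pins on top up to 37 mm; grip it across the core's 42 mm (along y), on its flat ends. Origin: centre of the underside, z up; stands loose on the bench.
- capacitor_tray: Fixed grey tray 127x133 mm with a sample capacitor (upright cylinder, 25 mm dia, 40 tall) fixed in its back bay. Walls 3 mm thick, 11 mm high; floor top at z = 3 mm. Origin: centre of underside; +x to the back (sample side, away from the robot), z up. Sample at x = +35.5, y = 0 mm. Two empty front bays, 68 (x) x 62 (y) mm inside, centred at x = -26.5, y = +32.5 and -32.5 mm.
- heatsink_tray: Fixed grey tray 127x133 mm with a sample finned heat sink (25 mm tall, 50 mm side along y) fixed in its back bay. Walls 3 mm thick, 11 mm high; floor top at z = 3 mm. Origin: centre of underside; +x to the back (sample side, away from the robot), z up. Sample at x = +35.5, y = 0 mm. Two empty front bays, 68 (x) x 62 (y) mm inside, centred at x = -26.5, y = +32.5 and -32.5 mm.
- transformer_tray: Fixed grey tray 127x133 mm with a sample transformer (37 mm tall, 42 mm side along y) fixed in its back bay. Walls 3 mm thick, 11 mm high; floor top at z = 3 mm. Origin: centre of underside; +x to the back (sample side, away from the robot), z up. Sample at x = +35.5, y = 0 mm. Two empty front bays, 68 (x) x 62 (y) mm inside, centred at x = -26.5, y = +32.5 and -32.5 mm.
- wire_reel: Bystander, to be left alone: reel of solder wire, about 53 x 49 mm, 55 mm tall. Origin: centre of the underside, z up; stands loose on the bench.
- yellow_tin: Bystander, to be left alone: small round lidded yellow tin, 46 mm diameter, 18 mm tall. Origin: centre of the underside, z up; stands loose on the bench.
Things that resemble listed ones, but are neither listed nor needed, are in the scene too. What is shaped like the loose_transformer but green is not meant.

How it is judged:
By the outcome, as a careful person would: the job done as asked, in the order asked, and still so for the second after the job is handed in, with the robot touching nothing.
It also fails if it takes over 90 s, if anything falls off the work surface, if the arm or the gripper's body presses on something with over 40 N, if the wrist force passes 120 N, or if a joint passes its speed limit or range.

## Robot

A 6-joint arm with a two-finger parallel gripper is mounted at the origin on a cart in front of the work surface, level with it; the furniture and walls round the work are solid. World frame = base frame: x ahead of the robot, y to its left, z up, the work surface at z = 0. Lengths are in mm, angles in rad, forces in N, time in s.
With the tool pointing down it reaches from about 350 to 975 mm from the base axis. Payload 17.4 kg.
Tool frame: the origin (TCP) lies between the finger pads; the fingertips stand arm.tips_ahead ahead of it and the grasp point (between the pads) is the TCP (arm.tips_ahead is the distance from the TCP to the fingertips, in mm); z points along the fingers, y is the line along which they close (so a half turn about z gives the same grasp; the last joint's range is limited). The gripper opens to 85 mm and grips with 20 to 120 N. Pads are 22 mm wide; open, the fingers measure 114 mm over their backs; the gripper's body (76 mm by 85 mm) begins 54 mm behind the grasp point. The pads swing forward as they close: fully open they stand 13 mm farther back than shut.
Start: joints at [-1.144, 0.116, 1.442, -0, 1.584, -0.038], TCP at [302.557, -603.4, 250.303] pointing down, gripper open.
Joint ranges: [-2.83, 2.83], [-0.83, 2.19], [0.07, 2.5], [-1.14, 4.28], [0.01, 3], [-2.97, 2.97]. Speed limits (rad/s): [1.89, 1.89, 2.22, 3.14, 3.14, 3.14].

## Interface

Orientations are given as a unit quaternion [x, y, z, w].
In Python, from plant import arm gives the robot as it stands.
- The arm moves only by the tool move_arm, never from a script. Its argument "rows" is a list of rows, each an object of numbers: "fingers": the opening, from 0 (shut) to 1 (fully open); "tx", "ty", "tz": the shift along the tool's x, y, z in m; "roll": the turn about the tool's z in rad. A call has exactly 8 rows; each row shifts and turns the commanded pose from where the row before left it, along the tool's axes as they then stand; what a row does not reach is not made up. A row lasts 1/10 s, in which the tool goes at most 50 mm and 8.59 degrees, less where a joint would pass 70% of its speed; a pose out of reach is approached as far as the arm can. A call is refused whole if a number of a shift passes 0.05 or a number of a turn 0.15, either way. A call with a gripper value outside its range is refused whole. The fingers move at their own pace and stop on an object; the grip force is fixed at half the most. Time passes only in rows, so rows that do not move let the fingers close, or fill a call up. It gives the time, the measured TCP pose, the force, the opening and the grip force at its end, in the units of the state.
- arm.observe(): the state, without advancing time (a new reading comes with each control period).
- arm.get_image(name): name is "side" or "top" or "wrist"; returns the picture (384x512x3 uint8, red, green, blue); there is no depth.
- arm.camera_info(name): a dict with "camera_matrix" (3x3 intrinsics, pixels), "k1" (the pictures are not rectified: a ray, as slopes to the right and down, at radius r is drawn at 1 + k1 r^2 times it, then the intrinsics apply), "pose" (4x4, takes a point from camera to world coordinates); the wrist camera has in their place "mount" (4x4, takes a point from camera to tool coordinates, whose origin is the TCP and whose axes are the flange's). Camera axes: x right, y down, z forward; pixel columns grow to the right and rows downward; lengths in mm; the calibration is good to about 2 mm. A picture is of the moment at which its call begins: read the wrist's pose just before it. camera_info takes no time and is no camera call.
- arm.hand_in(): hands the job in; it is judged then, once.
Trained networks look in the newest picture that a camera, given by its name, has taken for a name from the list of things; names that differ only in an ending like _2 or _b are one class to them, and where a whole thing is asked for, a point or a joint stands for the part that bears it (a point fixed in the world has none). Each returns a list of dicts, best first, with "p" (0 to 1); they miss things now and then, are a little off and sometimes report something else, mostly with a low value. They report only what shows in the picture. A call takes as long as a camera call. They do not tell look-alikes from the thing itself.
- arm.cut_out(label, camera): "mask" (384x512 bool, what is visible of it) and "extent" ([centre column, centre row, width, height] in pixels, round what is visible of it).
- arm.pinpoint(label, camera): "pixel" ([row, column] in pixels: a listed point, or the origin of a listed thing).
The state is a dict: "t": time; "joint_positions": joint angles; "joint_vel": joint speeds; "joint_torque": joint torques, N m; "eef_pos": TCP position; "tcp_rot": TCP orientation; "contact_force": force on the tool from outside, world axes, zero at the start; "wrist_torque": the same for the moment, N m; "gripper_width": finger opening in mm; "gripper_force": force on a finger pad.
Only numpy, scipy, OpenCV 4.12 (cv2) and the standard library are available. Lean on these libraries where they do the work, as an engineer would, in place of code of your own. Each camera call takes 0.05 s, during which the arm holds its last target. There are 200 camera calls.

## Working session

There is one attempt and no reset: what is moved stays moved. The work goes in short steps, Python scripts to look and compute and a tool call to move; the robot and the scene stay as the last step left them, time stands still between calls to the robot, and variables do not carry over. Pictures are saved under pics/ and viewed, at most 14 in all, crops included, and the job is handed in when it is done.

Besides the shell and the picture viewer there is one more tool, called by a JSON object that holds its "method" and its "body". move_arm: Moves the arm, as the interface text tells. Its arguments: {"type":"object","properties":{"rows":{"type":"array"}},"required":["rows"]}

```bash
mkdir -p pics; ls
python3 - <<'E'
from plant import arm
import cv2
print(arm.observe()); print(arm.tips_ahead)
for c in("top","side"):
    cv2.imwrite(f"pics/{c}0.png",cv2.resize(arm.get_image(c)[:,:,::-1],(800,600)))
    print(arm.camera_info(c))
print(arm.camera_info("wrist"))
E
```

```text
pics
{'t': 0.0, 'joint_positions': array([-1.14378529e+00,  1.16508533e-01,  1.44227595e+00, -1.04704574e-05,
        1.58399345e+00, -3.77935837e-02]), 'joint_vel': array([ 0.00025136,  0.00057322,  0.00190522, -0.00237578,  0.00085133,
       -0.0010233 ]), 'joint_torque': array([ 2.67357173e-03, -7.31974554e+01, -6.32487702e+01,  6.78773790e-05,
        6.30353214e-03,  1.46022859e-05]), 'eef_pos': array([ 302.49118051, -603.23887561,  249.54031723]), 'tcp_rot': array([ 9.73115757e-01,  2.30315808e-01, -1.19742316e-04, -5.80440743e-04]), 'contact_force': array([ 0.0278392 ,  0.19867197, -0.25432002]), 'wrist_torque': array([0.00249555, 0.02733905, 0.04737411]), 'gripper_force': 0.0, 'gripper_width': 85.33301282558146}
19.0
{'camera_matrix': array([[370.72656402,   0.        , 256.62656589],
       [  0.        , 370.72656402, 193.71998636],
       [  0.        ,   0.        ,   1.        ]]), 'k1': -0.08489881959660998, 'pose': array([[-2.00274284e-03, -9.98800799e-01,  4.89178145e-02,
         4.25282251e+02],
       [-9.99680485e-01,  3.23232453e-03,  2.50695048e-02,
        -1.
[... 589 characters left out ...]
, -8.64901207e-01, -5.01530741e-01,
         4.76152038e+02],
       [ 0.00000000e+00,  0.00000000e+00,  0.00000000e+00,
         1.00000000e+00]])}
{'camera_matrix': array([[280.3414306 ,   0.        , 256.85390864],
       [  0.        , 280.3414306 , 184.52233217],
       [  0.        ,   0.        ,   1.        ]]), 'k1': -0.06476734053253043, 'mount': array([[-1.99999972e-04, -9.47257721e-01, -3.20472729e-01,
         8.31079317e+01],
       [ 9.99999950e-01, -1.10932061e-04, -2.96183426e-04,
         3.89641759e-01],
       [ 2.45011337e-04, -3.20472772e-01,  9.47257696e-01,
        -1.24371253e+02],
       [ 0.00000000e+00,  0.00000000e+00,  0.00000000e+00,
         1.00000000e+00]])}
```

View pics/top0.png

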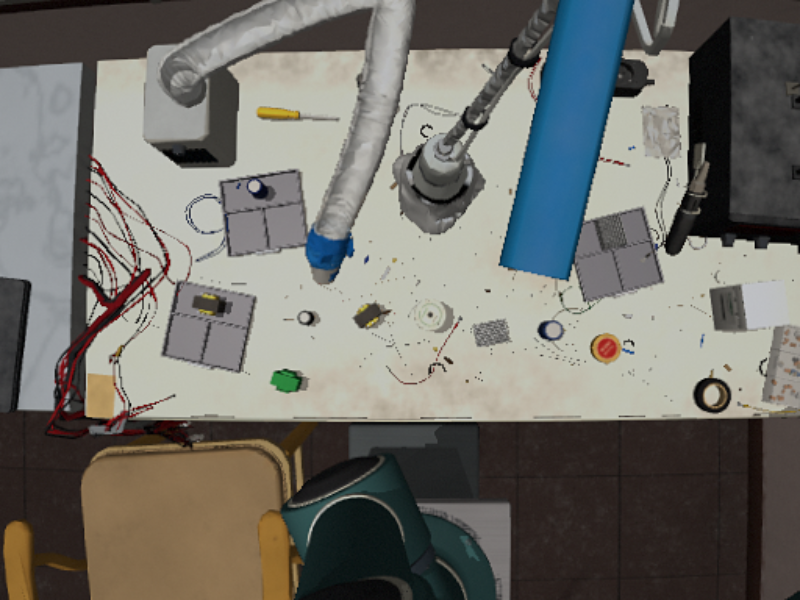

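View pics/side0.png

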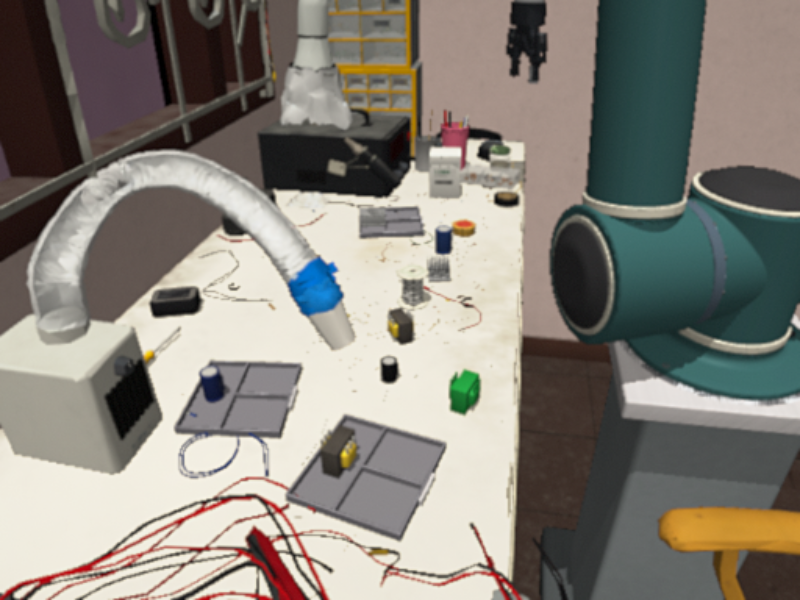

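```bash
cat > h.py <<'E'
import numpy as np, cv2
from plant import arm
from scipy.spatial.transform import Rotation as R
def camT(cam):
    i=arm.camera_info(cam)
    if 'pose' in i: return i,i['pose']
    s=arm.observe(); T=np.eye(4); T[:3,:3]=R.from_quat(s['tcp_rot']).as_matrix(); T[:3,3]=s['eef_pos']
    return i,T@i['mount']
def w(px,z,ct):
    """px (col,row) Nx2 -> world at height z"""
    i,T=ct; K=i['camera_matrix']
    d=(np.atleast_2d(px).astype(float)-K[:2,2])/K[0,0]; u=d.copy()
    for _ in range(20): u=d/(1+i['k1']*(u**2).sum(1,keepdims=True))
    r=np.c_[u,np.ones(len(u))]@T[:3,:3].T
    return (T[:3,3]+r*((z-T[2,3])/r[:,2:3]))
def p(X,ct):
    i,T=ct; c=(np.atleast_2d(X)-T[:3,3])@T[:3,:3]; u=c[:,:2]/c[:,2:]
    u=u*(1+i['k1']*(u**2).sum(1,keepdims=True)); K=i['camera_matrix']
    return u*K[0,0]+K[:2,2]
E
python3 - <<'E'
from h import *
ct=camT('top')
for n in "large_capacitor small_capacitor loose_heatsink loose_transformer capacitor_tray heatsink_tray transformer_tray wire_reel yellow_tin".split():
    for d in arm.pinpoint(n,'top'):
        if d['p']>.15:
            q=d['pixel']; print(n,round(d['p'],2),np.round(q[::-1],0),w([q[::-1]],0,ct).round(0)[0][:2])
E
```

```text
large_capacitor 0.43 [345. 210.] [ 428. -210.]
small_capacitor 0.5 [200. 208.] [436. 155.]
loose_heatsink 0.71 [316. 215.] [ 418. -136.]
loose_transformer 0.66 [186. 244.] [345. 191.]
loose_transformer 0.45 [234. 201.] [453.  69.]
capacitor_tray 0.66 [166. 139.] [613. 245.]
heatsink_tray 0.68 [392. 164.] [ 544. -331.]
transformer_tray 0.71 [386. 222.] [ 398. -315.]
transformer_tray 0.6 [135. 209.] [433. 325.]
wire_reel 0.62 [272. 200.] [456. -28.]
yellow_tin 0.7 [387. 221.] [ 401. -317.]
yellow_tin 0.64 [169. 134.] [625. 237.]
```

The top view shows (800x600 px) the capacitor tray at (263,212), transformer tray at (208,327), heat-sink tray at (618,253), small capacitor (307,318), transformer (368,316), green look-alike (286,380), reel (432,316), heat sink (491,333), large capacitor (550,329) and tin (606,348). A fume hose, a hanging wrapped head and a blue bar are overhead.

Next I'll triangulate the overhead obstacles and get masks.

Run:
```python
from h import *
T,S=camT('top'),camT('side')
def tri(a,b):
    a=np.array(a)*.64;b=np.array(b)*.64
    o1=T[1][:3,3];o2=S[1][:3,3]
    d1=w([a],0,T)[0]-o1;d2=w([b],-300,S)[0]-o2
    st=np.linalg.lstsq(np.c_[d1,-d2],o2-o1,rcond=None)[0]
    return (o1+d1*st[0]).round(),(o2+d2*st[1]).round()
print('nozzle tip',tri((322,276),(342,340)))
print('blue band outer',tri((330,245),(318,290)))
print('head',tri((428,225),(320,122)))
print('bar end if z', [w([np.array(q)*.64],z,T)[0].round() for z in(300,600) for q in((502,264),(570,278))])
print('side top-row height at bar (500,-150):', p([[500,-150,h] for h in(200,300,400,500)],S).round()/.64)
im=arm.get_image('top')
for n,sub in (("large_capacitor",46),("small_capacitor",30),("loose_heatsink",25),("loose_transformer",35),("capacitor_tray",11),("heatsink_tray",11),("transformer_tray",11)):
    for d in arm.cut_out(n,'top'):
        if d['p']<.3: continue
        c=cv2.findContours(d['mask'].astype('uint8'),0,2)[0]; c=max(c,key=cv2.contourArea)[:,0]
        W=w(c,sub,T)[:,:2].astype('float32'); r=cv2.minAreaRect(W)
        print(n,round(d['p'],2),np.round(d['extent']),np.round(r[0]),np.round(r[1]),round(r[2],1))
cv2.imwrite('pics/crop1.png',cv2.resize(im[95:265,95:430,::-1],(800,406),interpolation=cv2.INTER_CUBIC))
```

```text
nozzle tip (array([512., 136.,  31.]), array([517., 137.,  31.]))
blue band outer (array([552., 114.,  92.]), array([553., 114.,  92.]))
head (array([546., -26., 277.]), array([576., -17., 282.]))
bar end if z [array([ 499., -107.,  300.]), array([ 483., -181.,  300.]), array([464., -62., 600.]), array([ 456., -101.,  600.])]
side top-row height at bar (500,-150): [[393.75   154.6875]
 [393.75    90.625 ]
 [392.1875  21.875 ]
 [390.625  -53.125 ]]
large_capacitor 0.69 [352. 210.  16.  10.] [ 427. -217.] [34. 29.] 89.7
small_capacitor 0.45 [196. 208.  10.   6.] [446. 161.] [22. 17.] 89.9
loose_heatsink 0.81 [313. 215.  25.  15.] [ 424. -126.] [38. 52.] 10.8
loose_transformer 0.78 [234. 201.  15.  18.] [451.  65.] [37. 32.] 89.9
loose_transformer 0.75 [350. 209.  13.  11.] [ 428. -219.] [32. 27.] 89.3
loose_transformer 0.57 [184. 245.  17.  14.] [350. 191.] [34. 44.] 0.2
loose_transformer 0.4 [274. 200.  20.  21.] [452. -33.] [46. 48.] 44.8
capacitor_tray 0.56 [167. 136.  56.  56.] [619. 238.] [133. 137.] 6.1
heatsink_tray 0.63 [396. 164.  59.  59.] [ 547. -331.] [129. 137.] 14.3
transformer_tray 0.96 [133. 210.  57.  64.] [432. 327.] [137. 134.] 77.9
```

View pics/crop1.png

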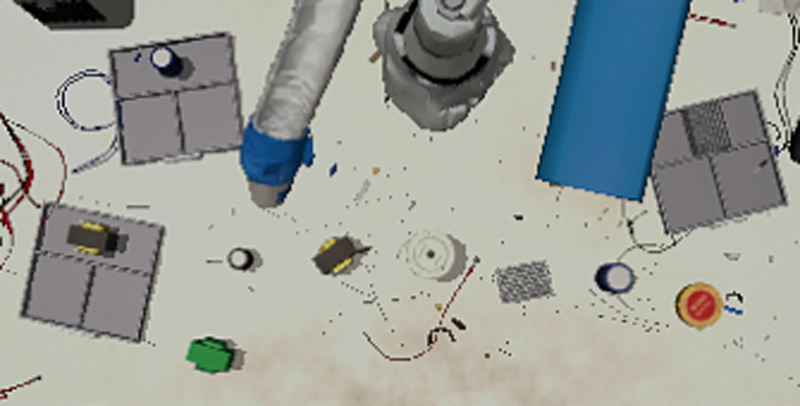

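The enlarged crop confirms these candidates:
- **Transformer:** yellow/dark at crop (335,255). This one is meant; the green one at (212,355) is excluded by its colour.
- **Capacitors:** only the two loose ones, at (240,258) small and (613,278) large.
- **Heat sink:** at (524,282).

I'll turn the tool so that x points to world +y, then go over the heat sink.

{"method": "move_arm", "body": {"rows": [{"fingers": 1, "roll": -0.138, "tz": 0.006}, {"fingers": 1, "roll": -0.138, "tz": 0.006}, {"fingers": 1, "roll": -0.138, "tz": 0.006}, {"fingers": 1, "roll": -0.138, "tz": 0.006}, {"fingers": 1, "roll": -0.138, "tz": 0.006}, {"fingers": 1, "roll": -0.138, "tz": 0.006}, {"fingers": 1, "roll": -0.138, "tz": 0.006}, {"fingers": 1, "roll": -0.138, "tz": 0.006}]}}

```text
invalid input
```

{"method": "move_arm", "body": {"rows": [{"fingers": 1, "tx": 0.045, "ty": 0.013}, {"fingers": 1, "tx": 0.045, "ty": 0.013}, {"fingers": 1, "tx": 0.045, "ty": 0.013}, {"fingers": 1, "tx": 0.045, "ty": 0.013}, {"fingers": 1, "tx": 0.045, "ty": 0.013}, {"fingers": 1, "tx": 0.045, "ty": 0.013}, {"fingers": 1, "tx": 0.045, "ty": 0.013}, {"fingers": 1, "tx": 0.045, "ty": 0.013}]}}

```text
invalid input
```

{"method": "move_arm", "body": {"rows": [{"fingers": 1, "tx": 0, "ty": 0, "tz": 0.006, "roll": -0.138}, {"fingers": 1, "tx": 0, "ty": 0, "tz": 0.006, "roll": -0.138}, {"fingers": 1, "tx": 0, "ty": 0, "tz": 0.006, "roll": -0.138}, {"fingers": 1, "tx": 0, "ty": 0, "tz": 0.006, "roll": -0.138}, {"fingers": 1, "tx": 0, "ty": 0, "tz": 0.006, "roll": -0.138}, {"fingers": 1, "tx": 0, "ty": 0, "tz": 0.006, "roll": -0.138}, {"fingers": 1, "tx": 0, "ty": 0, "tz": 0.006, "roll": -0.138}, {"fingers": 1, "tx": 0, "ty": 0, "tz": 0.006, "roll": -0.138}]}}

```text
t: 1.75
eef_pos: [302.6, -603.4, 202.1]
tcp_rot: [0.706, 0.708, 0.0, 0.0]
contact_force: [-0.4, -0.6, 0.7]
gripper_width: 85.3
gripper_force: 0.0
```

{"method": "move_arm", "body": {"rows": [{"fingers": 1, "tx": 0.045, "ty": 0.013, "tz": 0, "roll": 0}, {"fingers": 1, "tx": 0.045, "ty": 0.013, "tz": 0, "roll": 0}, {"fingers": 1, "tx": 0.045, "ty": 0.013, "tz": 0, "roll": 0}, {"fingers": 1, "tx": 0.045, "ty": 0.013, "tz": 0, "roll": 0}, {"fingers": 1, "tx": 0.045, "ty": 0.013, "tz": 0, "roll": 0}, {"fingers": 1, "tx": 0.045, "ty": 0.013, "tz": 0, "roll": 0}, {"fingers": 1, "tx": 0.045, "ty": 0.013, "tz": 0, "roll": 0}, {"fingers": 1, "tx": 0.045, "ty": 0.013, "tz": 0, "roll": 0}]}}

```text
t: 2.55
eef_pos: [407.3, -241.8, 202.5]
tcp_rot: [0.708, 0.706, 0.0, 0.0]
contact_force: [0.2, -0.5, 0.0]
gripper_width: 85.5
gripper_force: 0.0
```

```bash
cat > look.py <<'E'
from h import *
import sys
Z=dict(large_capacitor=46,small_capacitor=30,loose_heatsink=25,loose_transformer=35,capacitor_tray=11,heatsink_tray=11,transformer_tray=11)
def look(pic,names,crop=None):
    s=arm.observe(); print('t',s['t'].__round__(2),s['eef_pos'].round(1),s['joint_positions'].round(2),'w',round(s['gripper_width'],1))
    T=camT('wrist'); im=arm.get_image('wrist')
    v=im[:,:,::-1].copy()
    for n in names:
        for d in arm.pinpoint(n,'wrist'):
            if d['p']>.3: q=d['pixel'][::-1]; print(n,'pin',round(d['p'],2),np.round(q),w([q],0,T)[0][:2].round(1))
        for d in arm.cut_out(n,'wrist'):
            if d['p']<.3: continue
            c=max(cv2.findContours(d['mask'].astype('uint8'),0,2)[0],key=cv2.contourArea)[:,0]
            cv2.drawContours(v,[c],-1,(0,0,255),1)
            r=cv2.minAreaRect(w(c,Z[n],T)[:,:2].astype('float32'))
            print(n,'cut',round(d['p'],2),np.round(d['extent']),np.round(r[0],1),np.round(r[1]),round(r[2],1))
    if pic: cv2.imwrite(f'pics/{pic}.png',cv2.resize(v,(800,600),interpolation=cv2.INTER_CUBIC))
    return im,T
E
python3 -c "
from look import *
look('w1',['large_capacitor','loose_heatsink','heatsink_tray'])"
```

```text
t 2.55 [ 407.3 -241.8  202.5] [-0.59 -0.32  1.92  0.    1.54 -0.59] w 85.5
large_capacitor pin 0.75 [268. 141.] [ 420.9 -215.9]
large_capacitor cut 0.95 [275. 148.  35.  36.] [ 425.  -215.5] [29. 35.] 26.5
loose_heatsink pin 0.62 [267.  58.] [ 419.4 -125.3]
loose_heatsink cut 0.57 [272.  58.  45.  58.] [ 422.7 -128.1] [38. 49.] 11.1
heatsink_tray pin 0.76 [365. 226.] [ 549.7 -328.3]
heatsink_tray cut 0.75 [365. 224. 110. 115.] [ 548.5 -327.3] [136. 137.] 13.6
```

View pics/w1.png

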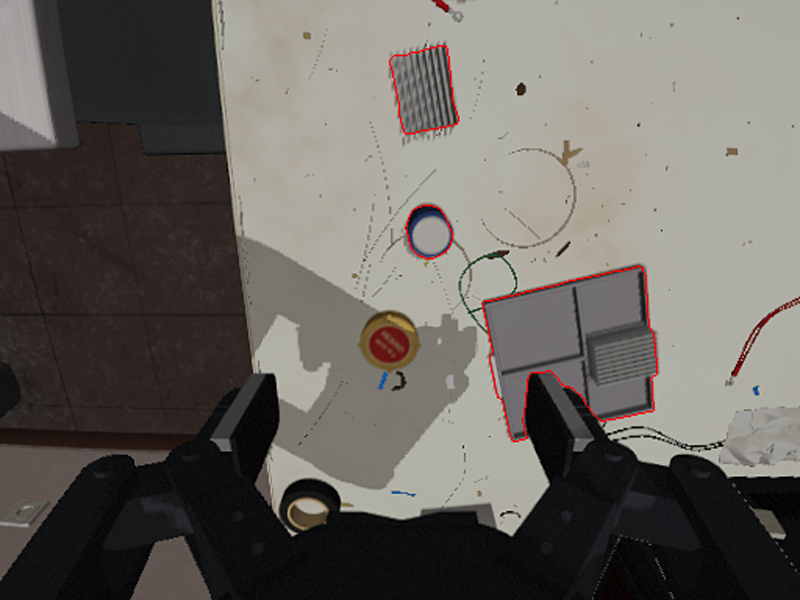

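The wrist picture shows the heat sink at (425,90), large capacitor (430,232), tin (390,340), and heat-sink tray about (572,350) with its front bays on the left side. The measurements agree with the top view. I'll take the heat sink first.

{"method": "move_arm", "body": {"rows": [{"fingers": 1, "tx": 0.029, "ty": 0.0037, "tz": 0, "roll": 0}, {"fingers": 1, "tx": 0.029, "ty": 0.0037, "tz": 0, "roll": 0}, {"fingers": 1, "tx": 0.029, "ty": 0.0037, "tz": 0, "roll": 0}, {"fingers": 1, "tx": 0.029, "ty": 0.0037, "tz": 0, "roll": 0}, {"fingers": 1, "tx": 0, "ty": 0, "tz": 0.03, "roll": -0.096}, {"fingers": 1, "tx": 0, "ty": 0, "tz": 0.04, "roll": -0.096}, {"fingers": 1, "tx": 0, "ty": 0, "tz": 0.04, "roll": 0}, {"fingers": 1, "tx": 0, "ty": 0, "tz": 0, "roll": 0}]}}

```text
t: 3.7
eef_pos: [419.9, -127.8, 87.6]
tcp_rot: [0.638, 0.77, -0.001, -0.004]
contact_force: [-1.0, 0.5, 0.6]
gripper_width: 85.6
gripper_force: 0.0
```

```bash
python3 -c "
from look import *
look('w2',['loose_heatsink'])"
```

```text
t 3.7 [ 419.9 -127.8   87.6] [-0.35 -0.33  2.12 -0.    1.36 -0.54] w 85.6
loose_heatsink cut 0.94 [260. 204.  52.  70.] [ 422.2 -123.2] [37. 55.] 10.9
```

View pics/w2.png

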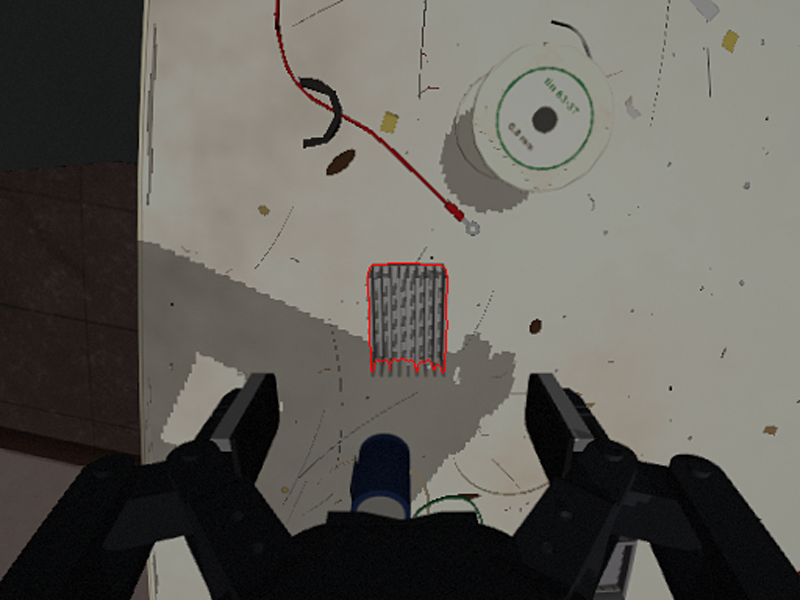

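Aligned: the heat sink at (408,318) is centred between the fingers. Going down and gripping.

{"method": "move_arm", "body": {"rows": [{"fingers": 1, "tx": 0.002, "ty": 0.001, "tz": 0.025, "roll": 0}, {"fingers": 1, "tx": 0, "ty": 0, "tz": 0.025, "roll": 0}, {"fingers": 1, "tx": 0, "ty": 0, "tz": 0.014, "roll": 0}, {"fingers": 0.3, "tx": 0, "ty": 0, "tz": 0, "roll": 0}, {"fingers": 0.1, "tx": 0, "ty": 0, "tz": 0, "roll": 0}, {"fingers": 0.1, "tx": 0, "ty": 0, "tz": 0, "roll": 0}, {"fingers": 0.1, "tx": 0, "ty": 0, "tz": 0, "roll": 0}, {"fingers": 0.1, "tx": 0, "ty": 0, "tz": 0, "roll": 0}]}}

```text
t: 4.65
eef_pos: [423.8, -125.8, 30.0]
tcp_rot: [0.637, 0.771, 0.0, 0.001]
contact_force: [-1.2, 0.2, 8.0]
gripper_width: 35.1
gripper_force: 60.8
```

{"method": "move_arm", "body": {"rows": [{"fingers": 0.1, "tx": 0, "ty": 0, "tz": -0.005, "roll": 0}, {"fingers": 0.1, "tx": 0, "ty": 0, "tz": -0.02, "roll": 0}, {"fingers": 0.1, "tx": 0, "ty": 0, "tz": -0.03, "roll": 0}, {"fingers": 0.1, "tx": 0, "ty": 0, "tz": -0.03, "roll": 0}, {"fingers": 0.1, "tx": 0, "ty": 0, "tz": -0.02, "roll": 0}, {"fingers": 0.1, "tx": 0, "ty": 0, "tz": 0, "roll": 0}, {"fingers": 0.1, "tx": 0, "ty": 0, "tz": 0, "roll": 0}, {"fingers": 0.1, "tx": 0, "ty": 0, "tz": 0, "roll": 0}]}}

```text
t: 5.45
eef_pos: [422.5, -125.3, 132.3]
tcp_rot: [0.637, 0.771, -0.0, -0.001]
contact_force: [-0.1, 0.9, -0.6]
gripper_width: 34.7
gripper_force: 60.0
```

```bash
python3 -c "
from look import *
look('w3',[])
im=arm.get_image('side'); cv2.imwrite('pics/s3.png',cv2.resize(im[70:220,180:360,::-1],(720,600),interpolation=cv2.INTER_CUBIC))"
```

```text
t 5.45 [ 422.5 -125.3  132.3] [-0.35 -0.36  2.07 -0.    1.44 -0.54] w 34.7
```

View pics/s3.png

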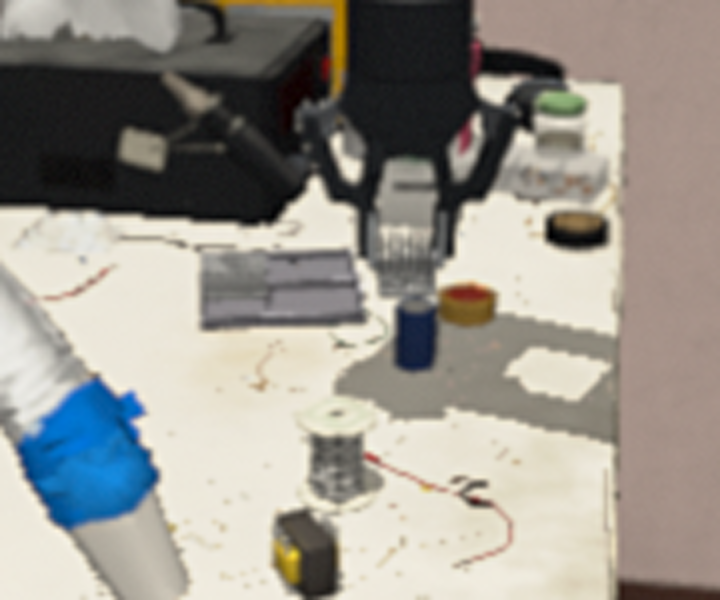

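The heat sink hangs level in the grip, sticking out below the tips. Carrying it over the left front bay of the heat-sink tray.

{"method": "move_arm", "body": {"rows": [{"fingers": 0.1, "tx": -0.032, "ty": 0.0097, "tz": 0, "roll": 0}, {"fingers": 0.1, "tx": -0.032, "ty": 0.0097, "tz": 0, "roll": 0}, {"fingers": 0.1, "tx": -0.032, "ty": 0.0097, "tz": 0, "roll": 0}, {"fingers": 0.1, "tx": -0.032, "ty": 0.0097, "tz": 0, "roll": 0}, {"fingers": 0.1, "tx": -0.032, "ty": 0.0097, "tz": 0, "roll": 0}, {"fingers": 0.1, "tx": -0.032, "ty": 0.0097, "tz": 0, "roll": 0}, {"fingers": 0.1, "tx": 0, "ty": 0, "tz": 0.03, "roll": -0.045}, {"fingers": 0.1, "tx": 0, "ty": 0, "tz": 0, "roll": 0}]}}

```text
t: 6.35
eef_pos: [514.8, -302.6, 98.6]
tcp_rot: [0.619, 0.785, -0.0, -0.003]
contact_force: [-0.5, -0.2, -1.6]
gripper_width: 34.9
gripper_force: 60.0
```

Run:
```python
from look import *
im,T=look(None,['heatsink_tray'])
# overlay the tray model as assumed
c=np.array([549.5,-328]); a=np.radians(13.5); M=np.array([[np.cos(a),-np.sin(a)],[np.sin(a),np.cos(a)]])
v=im[:,:,::-1].copy()
for by in(32.5,-32.5):
    q=np.array([[-26.5-34,by-31],[-26.5+34,by-31],[-26.5+34,by+31],[-26.5-34,by+31]])@M.T+c
    px=p(np.c_[q,np.full(4,3)],T); cv2.polylines(v,[px.round().astype(int)],True,(0,0,255),1)
cv2.imwrite('pics/w4.png',cv2.resize(v,(800,600),interpolation=cv2.INTER_CUBIC))
```

```text
t 6.35 [ 514.8 -302.6   98.6] [-0.57  0.03  1.78  0.    1.34 -0.81] w 34.9
heatsink_tray pin 0.91 [290. 227.] [ 551.4 -327.4]
heatsink_tray cut 0.65 [290. 224. 160. 143.] [ 546.5 -317. ] [135. 113.] 12.6
```

View pics/w4.png

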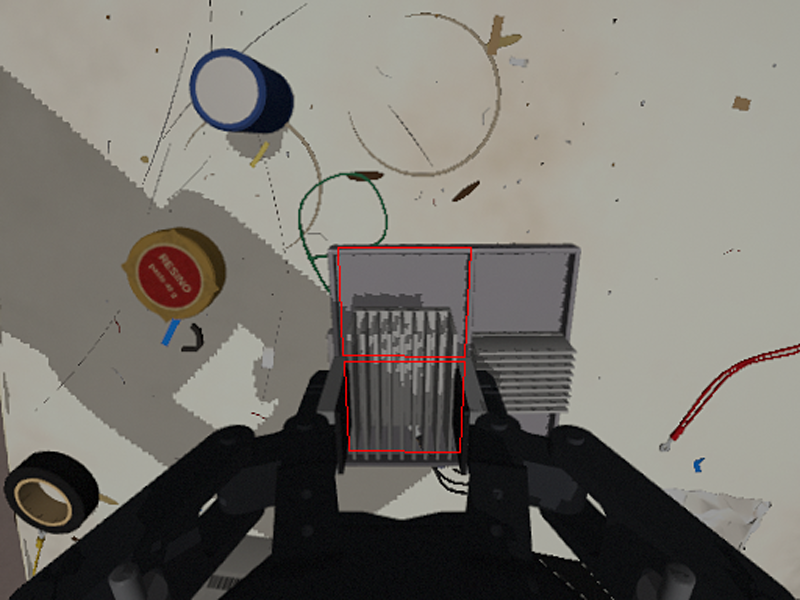

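The overlay fits the bay (340-472, 250-355 px) and the heat sink is centred in x. Lowering.

{"method": "move_arm", "body": {"rows": [{"fingers": 0.1, "tx": 0, "ty": 0.002, "tz": 0.02, "roll": 0}, {"fingers": 0.1, "tx": 0, "ty": 0, "tz": 0.02, "roll": 0}, {"fingers": 0.1, "tx": 0, "ty": 0, "tz": 0.015, "roll": 0}, {"fingers": 0.1, "tx": 0, "ty": 0, "tz": 0.006, "roll": 0}, {"fingers": 0.1, "tx": 0, "ty": 0, "tz": 0.003, "roll": 0}, {"fingers": 0.1, "tx": 0, "ty": 0, "tz": 0, "roll": 0}, {"fingers": 0.1, "tx": 0, "ty": 0, "tz": 0, "roll": 0}, {"fingers": 0.1, "tx": 0, "ty": 0, "tz": 0, "roll": 0}]}}

```text
t: 7.3
eef_pos: [518.5, -302.8, 40.1]
tcp_rot: [0.619, 0.785, 0.0, 0.0]
contact_force: [0.1, -0.3, -0.6]
gripper_width: 34.8
gripper_force: 60.1
```

{"method": "move_arm", "body": {"rows": [{"fingers": 0.1, "tx": 0, "ty": -0.001, "tz": 0.004, "roll": 0}, {"fingers": 0.1, "tx": 0, "ty": 0, "tz": 0.003, "roll": 0}, {"fingers": 0.1, "tx": 0, "ty": 0, "tz": 0, "roll": 0}, {"fingers": 0.1, "tx": 0, "ty": 0, "tz": 0, "roll": 0}, {"fingers": 0.1, "tx": 0, "ty": 0, "tz": 0, "roll": 0}, {"fingers": 0.1, "tx": 0, "ty": 0, "tz": 0, "roll": 0}, {"fingers": 0.1, "tx": 0, "ty": 0, "tz": 0, "roll": 0}, {"fingers": 0.1, "tx": 0, "ty": 0, "tz": 0, "roll": 0}]}}

```text
t: 8.1
eef_pos: [517.4, -302.9, 33.1]
tcp_rot: [0.619, 0.785, -0.0, 0.0]
contact_force: [-3.9, 3.0, 10.3]
gripper_width: 35.1
gripper_force: 61.4
```

Contact at 33.1, which matches 30 + 3 mm. Releasing with a small opening, then straight up.

{"method": "move_arm", "body": {"rows": [{"fingers": 0.5, "tx": 0, "ty": 0, "tz": 0, "roll": 0}, {"fingers": 0.5, "tx": 0, "ty": 0, "tz": 0, "roll": 0}, {"fingers": 0.5, "tx": 0, "ty": 0, "tz": 0, "roll": 0}, {"fingers": 0.5, "tx": 0, "ty": 0, "tz": -0.01, "roll": 0}, {"fingers": 0.5, "tx": 0, "ty": 0, "tz": -0.03, "roll": 0}, {"fingers": 1, "tx": 0, "ty": 0, "tz": -0.03, "roll": 0}, {"fingers": 1, "tx": 0, "ty": 0, "tz": -0.02, "roll": 0}, {"fingers": 1, "tx": 0, "ty": 0, "tz": 0, "roll": 0}]}}

```text
t: 8.9
eef_pos: [518.4, -303.5, 126.4]
tcp_rot: [0.619, 0.785, 0.0, 0.003]
contact_force: [-1.0, 0.7, 0.4]
gripper_width: 83.2
gripper_force: 0.0
```

Run:
```python
from look import *
im,T=look('w5',['loose_heatsink'])
```

```text
t 8.9 [ 518.4 -303.5  126.4] [-0.57  0.01  1.75 -0.    1.37 -0.81] w 83.2
loose_heatsink pin 0.58 [256. 184.] [ 519.2 -305.5]
loose_heatsink cut 0.85 [254. 190.  45.  58.] [ 517.2 -301.8] [37. 54.] 13.2
```

View pics/w5.png

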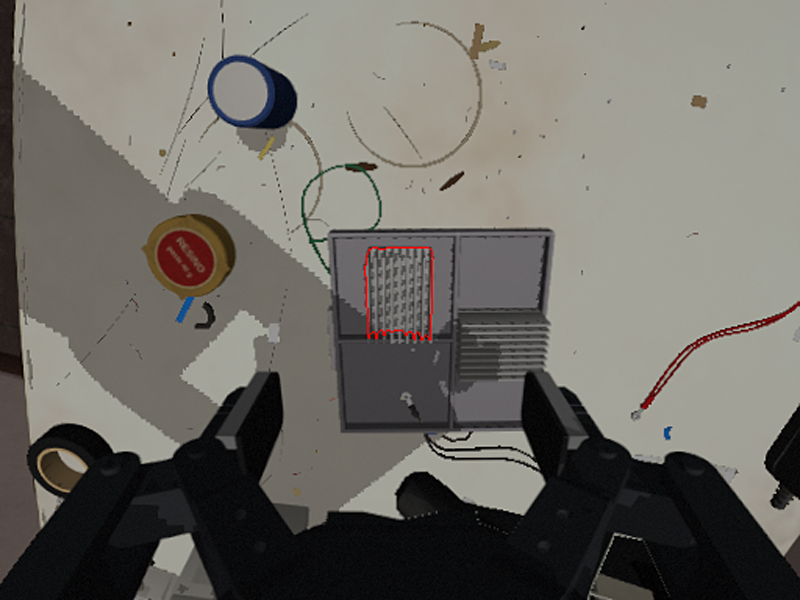

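The heat sink at (400,292) stands flat inside its bay. Next is the large capacitor.

{"method": "move_arm", "body": {"rows": [{"fingers": 1, "tx": 0.0268, "ty": -0.0177, "tz": 0, "roll": 0}, {"fingers": 1, "tx": 0.0268, "ty": -0.0177, "tz": 0, "roll": 0}, {"fingers": 1, "tx": 0.0268, "ty": -0.0177, "tz": 0, "roll": 0}, {"fingers": 1, "tx": 0.0268, "ty": -0.0177, "tz": 0, "roll": 0}, {"fingers": 1, "tx": 0, "ty": 0, "tz": 0, "roll": 0.118}, {"fingers": 1, "tx": 0, "ty": 0, "tz": 0, "roll": 0.118}, {"fingers": 1, "tx": 0, "ty": 0, "tz": 0, "roll": 0}, {"fingers": 1, "tx": 0, "ty": 0, "tz": 0, "roll": 0}]}}

```text
t: 9.85
eef_pos: [423.3, -214.9, 121.6]
tcp_rot: [0.706, 0.708, -0.0, -0.001]
contact_force: [0.0, 0.4, -0.2]
gripper_width: 85.6
gripper_force: 0.0
```

Run:
```python
from look import *
im,T=look(None,['large_capacitor'])
```

```text
t 9.85 [ 423.3 -214.9  121.6] [-0.52 -0.27  2.02  0.    1.4  -0.53] w 85.6
large_capacitor pin 0.89 [258. 186.] [ 424.4 -216.8]
large_capacitor cut 0.98 [258. 200.  43.  54.] [ 425.4 -212.5] [30. 42.] 10.3
```

{"method": "move_arm", "body": {"rows": [{"fingers": 1, "tx": -0.001, "ty": 0.001, "tz": 0.03, "roll": 0}, {"fingers": 1, "tx": 0, "ty": 0, "tz": 0.03, "roll": 0}, {"fingers": 1, "tx": 0, "ty": 0, "tz": 0.02, "roll": 0}, {"fingers": 1, "tx": 0, "ty": 0, "tz": 0.008, "roll": 0}, {"fingers": 0.1, "tx": 0, "ty": 0, "tz": 0, "roll": 0}, {"fingers": 0.1, "tx": 0, "ty": 0, "tz": 0, "roll": 0}, {"fingers": 0.1, "tx": 0, "ty": 0, "tz": 0, "roll": 0}, {"fingers": 0.1, "tx": 0, "ty": 0, "tz": 0, "roll": 0}]}}

```text
t: 10.8
eef_pos: [425.0, -216.3, 35.4]
tcp_rot: [0.707, 0.707, 0.0, 0.001]
contact_force: [-5.0, 2.7, 36.5]
gripper_width: 28.9
gripper_force: 59.4
```

{"method": "move_arm", "body": {"rows": [{"fingers": 0.1, "tx": 0, "ty": 0, "tz": 0, "roll": 0}, {"fingers": 0.1, "tx": 0, "ty": 0, "tz": 0, "roll": 0}, {"fingers": 0.1, "tx": 0, "ty": 0, "tz": 0, "roll": 0}, {"fingers": 0.1, "tx": 0, "ty": 0, "tz": 0, "roll": 0}, {"fingers": 0.1, "tx": 0, "ty": 0, "tz": 0, "roll": 0}, {"fingers": 0.1, "tx": 0, "ty": 0, "tz": 0, "roll": 0}, {"fingers": 0.1, "tx": 0, "ty": 0, "tz": 0, "roll": 0}, {"fingers": 0.1, "tx": 0, "ty": 0, "tz": 0, "roll": 0}]}}

```text
t: 11.6
eef_pos: [425.1, -216.4, 35.6]
tcp_rot: [0.707, 0.707, 0.0, 0.001]
contact_force: [-0.7, 1.4, 6.8]
gripper_width: 28.9
gripper_force: 59.0
```

The large capacitor is gripped (28.9 mm). Lifting and carrying it at x≈395, in front of the hose and the hanging head, to the capacitor tray side.

{"method": "move_arm", "body": {"rows": [{"fingers": 0.1, "tx": 0, "ty": 0, "tz": -0.03, "roll": 0}, {"fingers": 0.1, "tx": 0, "ty": 0, "tz": -0.04, "roll": 0}, {"fingers": 0.1, "tx": 0, "ty": -0.015, "tz": -0.04, "roll": 0}, {"fingers": 0.1, "tx": 0, "ty": -0.015, "tz": -0.035, "roll": 0}, {"fingers": 0.1, "tx": 0.03, "ty": 0, "tz": 0, "roll": 0}, {"fingers": 0.1, "tx": 0.045, "ty": 0, "tz": 0, "roll": 0}, {"fingers": 0.1, "tx": 0.045, "ty": 0, "tz": 0, "roll": 0}, {"fingers": 0.1, "tx": 0.045, "ty": 0, "tz": 0, "roll": 0}]}}

```text
t: 12.4
eef_pos: [394.3, -49.7, 180.0]
tcp_rot: [0.708, 0.706, 0.0, 0.001]
contact_force: [0.8, 0.5, -0.4]
gripper_width: 28.3
gripper_force: 59.3
```

{"method": "move_arm", "body": {"rows": [{"fingers": 0.1, "tx": 0.045, "ty": 0, "tz": 0, "roll": 0}, {"fingers": 0.1, "tx": 0.045, "ty": 0, "tz": 0, "roll": 0}, {"fingers": 0.1, "tx": 0.045, "ty": 0, "tz": 0, "roll": 0}, {"fingers": 0.1, "tx": 0.045, "ty": 0, "tz": 0, "roll": 0}, {"fingers": 0.1, "tx": 0.045, "ty": 0, "tz": 0, "roll": 0}, {"fingers": 0.1, "tx": 0.045, "ty": 0, "tz": 0, "roll": 0}, {"fingers": 0.1, "tx": 0.045, "ty": 0, "tz": 0, "roll": 0}, {"fingers": 0.1, "tx": 0, "ty": 0, "tz": 0, "roll": 0}]}}

```text
t: 13.2
eef_pos: [394.3, 267.9, 179.5]
tcp_rot: [0.706, 0.708, 0.0, -0.0]
contact_force: [0.5, -0.6, -0.4]
gripper_width: 28.6
gripper_force: 59.3
```

Run:
```python
from look import *
im,T=look('w6',['small_capacitor','loose_transformer','capacitor_tray','transformer_tray'])
```

```text
t 13.2 [394.3 267.9 179.5] [ 0.54 -0.3   1.95  0.    1.5   0.54] w 28.6
loose_transformer pin 0.59 [215. 226.] [345.  194.2]
loose_transformer cut 0.62 [290. 316.  10.  26.] [434.8  91.8] [12. 37.] 3.0
loose_transformer cut 0.58 [214. 226.  35.  32.] [346.3 215.2] [43. 26.] 30.8
capacitor_tray pin 0.67 [446. 188.] [619.3 244.1]
capacitor_tray cut 0.95 [451. 190. 122. 121.] [622.6 242.5] [150. 136.] 8.4
transformer_tray pin 0.74 [294. 109.] [434.2 331.7]
transformer_tray cut 0.75 [299. 108. 151. 156.] [433.  331.2] [133. 131.] 78.1
```

View pics/w6.png

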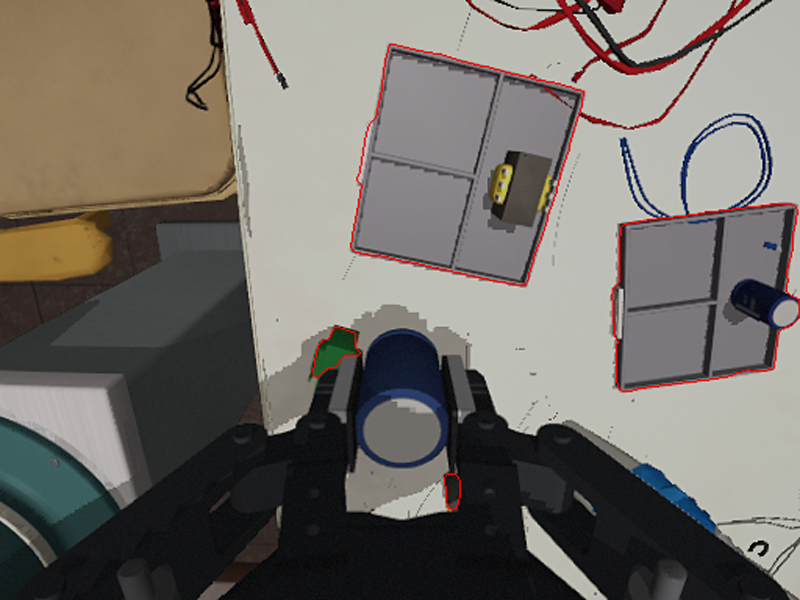

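The capacitor hangs upright. The capacitor tray is at (705,300), the transformer tray at (470,165), and the green look-alike at (335,350). Moving over the capacitor tray's left front bay.

{"method": "move_arm", "body": {"rows": [{"fingers": 0.1, "tx": 0.001, "ty": 0.03, "tz": 0, "roll": 0}, {"fingers": 0.1, "tx": 0.001, "ty": 0.04, "tz": 0, "roll": 0}, {"fingers": 0.001, "tx": 0.001, "ty": 0.04, "tz": 0, "roll": 0}, {"fingers": 0.1, "tx": 0.001, "ty": 0.04, "tz": 0.01, "roll": 0}, {"fingers": 0.1, "tx": 0, "ty": 0.044, "tz": 0.02, "roll": 0}, {"fingers": 0.1, "tx": 0, "ty": 0, "tz": 0.03, "roll": 0}, {"fingers": 0.1, "tx": 0, "ty": 0, "tz": 0, "roll": 0}, {"fingers": 0.1, "tx": 0, "ty": 0, "tz": 0, "roll": 0}]}}

```text
t: 14.45
eef_pos: [588.6, 267.4, 119.7]
tcp_rot: [0.708, 0.707, -0.0, -0.0]
contact_force: [0.5, 0.9, -0.1]
gripper_width: 28.5
gripper_force: 59.4
```

```bash
cat > tray.py <<'E'
from look import *
def overlay(im,T,c,deg,pic):
    a=np.radians(deg); M=np.array([[np.cos(a),-np.sin(a)],[np.sin(a),np.cos(a)]]); v=im[:,:,::-1].copy()
    for by in(32.5,-32.5):
        q=np.array([[-26.5-34,by-31],[-26.5+34,by-31],[-26.5+34,by+31],[-26.5-34,by+31]])@M.T+np.array(c)
        cv2.polylines(v,[p(np.c_[q,np.full(4,3)],T).round().astype(int)],True,(0,0,255),1)
    cv2.imwrite(f'pics/{pic}.png',cv2.resize(v,(800,600),interpolation=cv2.INTER_CUBIC))
E
python3 - <<'E'
from tray import *
im,T=look(None,['capacitor_tray'])
overlay(im,T,(618,243),6.5,'w7')
E
```

```text
t 14.45 [588.6 267.4 119.7] [0.39 0.12 1.65 0.   1.37 0.39] w 28.5
capacitor_tray pin 0.79 [289. 208.] [620.  243.2]
capacitor_tray pin 0.69 [ 79. 115.] [433.5 331.6]
capacitor_tray cut 0.88 [283. 201. 154. 139.] [617.8 241.9] [130. 136.] 7.9
```

View pics/w7.png

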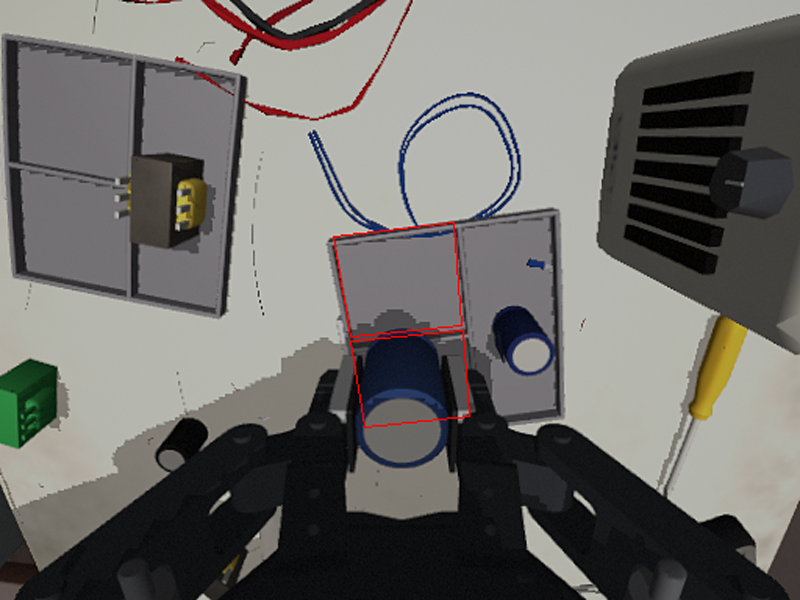

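The overlay fits within about 3 px (tray about 2 mm farther in +x and -y). Lowering in the left bay.

{"method": "move_arm", "body": {"rows": [{"fingers": 0.1, "tx": 0.002, "ty": 0.001, "tz": 0.02, "roll": 0}, {"fingers": 0.1, "tx": 0, "ty": 0, "tz": 0.03, "roll": 0}, {"fingers": 0.1, "tx": 0, "ty": 0, "tz": 0.02, "roll": 0}, {"fingers": 0.1, "tx": 0, "ty": 0, "tz": 0.006, "roll": 0}, {"fingers": 0.1, "tx": 0, "ty": 0, "tz": 0, "roll": 0}, {"fingers": 0.1, "tx": 0, "ty": 0, "tz": 0, "roll": 0}, {"fingers": 0.1, "tx": 0, "ty": 0, "tz": 0, "roll": 0}, {"fingers": 0.1, "tx": 0, "ty": 0, "tz": 0, "roll": 0}]}}

```text
t: 15.4
eef_pos: [590.4, 270.0, 44.5]
tcp_rot: [0.707, 0.707, 0.001, 0.0]
contact_force: [-0.6, 0.4, -1.0]
gripper_width: 28.1
gripper_force: 59.4
```

{"method": "move_arm", "body": {"rows": [{"fingers": 0.1, "tx": 0, "ty": 0, "tz": 0.003, "roll": 0}, {"fingers": 0.1, "tx": 0, "ty": 0, "tz": 0.003, "roll": 0}, {"fingers": 0.1, "tx": 0, "ty": 0, "tz": 0, "roll": 0}, {"fingers": 0.1, "tx": 0, "ty": 0, "tz": 0, "roll": 0}, {"fingers": 0.1, "tx": 0, "ty": 0, "tz": 0, "roll": 0}, {"fingers": 0.1, "tx": 0, "ty": 0, "tz": 0, "roll": 0}, {"fingers": 0.1, "tx": 0, "ty": 0, "tz": 0, "roll": 0}, {"fingers": 0.1, "tx": 0, "ty": 0, "tz": 0, "roll": 0}]}}

```text
t: 16.2
eef_pos: [590.3, 270.0, 38.6]
tcp_rot: [0.707, 0.707, 0.0, 0.0]
contact_force: [-5.3, -2.2, 13.7]
gripper_width: 28.4
gripper_force: 60.6
```

Contact at 38.6 as expected. Releasing, going up and backing off.

{"method": "move_arm", "body": {"rows": [{"fingers": 0.47, "tx": 0, "ty": 0, "tz": 0, "roll": 0}, {"fingers": 0.47, "tx": 0, "ty": 0, "tz": 0, "roll": 0}, {"fingers": 0.47, "tx": 0, "ty": 0, "tz": 0, "roll": 0}, {"fingers": 0.47, "tx": 0, "ty": 0, "tz": -0.01, "roll": 0}, {"fingers": 0.47, "tx": 0, "ty": 0, "tz": -0.03, "roll": 0}, {"fingers": 1, "tx": 0, "ty": 0, "tz": -0.04, "roll": 0}, {"fingers": 1, "tx": 0, "ty": 0, "tz": -0.04, "roll": 0}, {"fingers": 1, "tx": 0, "ty": -0.02, "tz": 0, "roll": 0}]}}

```text
t: 17.0
eef_pos: [572.6, 270.4, 164.3]
tcp_rot: [0.708, 0.707, 0.004, 0.002]
contact_force: [-0.2, 0.9, -1.1]
gripper_width: 81.1
gripper_force: 0.0
```

{"method": "move_arm", "body": {"rows": [{"fingers": 1, "tx": 0, "ty": -0.035, "tz": 0, "roll": 0}, {"fingers": 1, "tx": 0, "ty": -0.04, "tz": 0, "roll": 0}, {"fingers": 1, "tx": 0, "ty": -0.04, "tz": 0, "roll": 0}, {"fingers": 1, "tx": -0.03, "ty": -0.015, "tz": 0, "roll": 0}, {"fingers": 1, "tx": -0.04, "ty": 0, "tz": 0, "roll": 0}, {"fingers": 1, "tx": -0.04, "ty": 0, "tz": 0, "roll": 0}, {"fingers": 1, "tx": 0, "ty": 0, "tz": 0, "roll": 0}, {"fingers": 1, "tx": 0, "ty": 0, "tz": 0, "roll": 0}]}}

```text
t: 17.8
eef_pos: [440.0, 159.4, 158.1]
tcp_rot: [0.708, 0.706, 0.001, 0.0]
contact_force: [-0.6, 0.1, 0.0]
gripper_width: 85.0
gripper_force: 0.0
```

Run:
```python
from tray import *
im,T=look('w8',['small_capacitor','loose_transformer','large_capacitor'])
```

```text
t 17.8 [440.  159.4 158.1] [ 0.29 -0.31  1.99  0.    1.46  0.3 ] w 85.0
small_capacitor pin 0.75 [264. 168.] [448.  164.1]
small_capacitor cut 0.72 [266. 171.  24.  26.] [447.1 169.7] [27. 22.] 89.8
loose_transformer pin 0.84 [268. 251.] [453.4  64.6]
loose_transformer pin 0.81 [165. 139.] [347.5 195.9]
loose_transformer cut 0.61 [266. 260.  40.  53.] [449.8  76.6] [38. 62.] 4.2
loose_transformer cut 0.56 [156. 143.  51.  53.] [350.5 199. ] [48. 40.] 72.7
large_capacitor pin 0.57 [412.  64.] [589.3 268.3]
large_capacitor cut 0.69 [431.  59.  64.  44.] [582. 267.] [52. 31.] 1.8
```

View pics/w8.png

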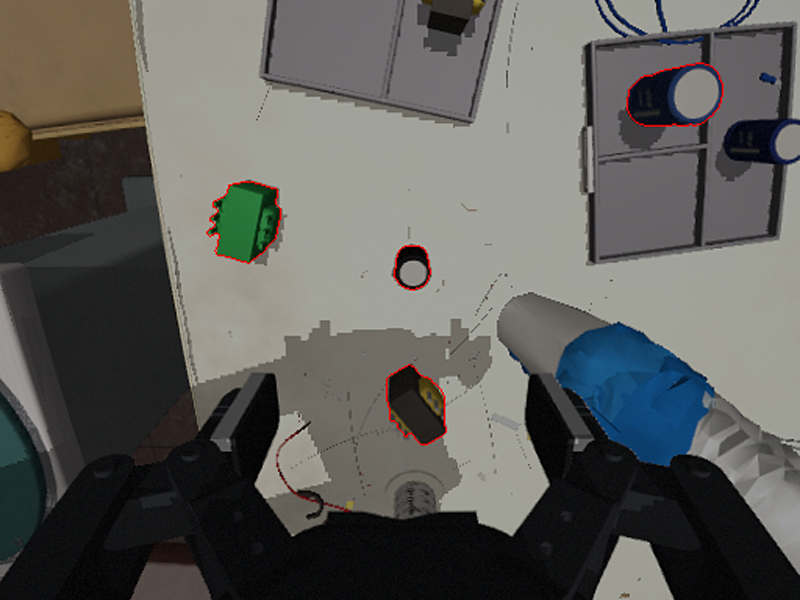

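The large capacitor stands in its bay. The small capacitor is at (412,268), the nozzle tip at (510,310) is to its right, and the transformer is at (415,405). I'll go down with a reduced opening to stay clear of the nozzle.

{"method": "move_arm", "body": {"rows": [{"fingers": 0.6, "tx": 0.002, "ty": 0.003, "tz": 0.02, "roll": 0}, {"fingers": 0.6, "tx": 0.002, "ty": 0.004, "tz": 0.03, "roll": 0}, {"fingers": 0.6, "tx": 0, "ty": 0, "tz": 0.03, "roll": 0}, {"fingers": 0.6, "tx": 0, "ty": 0, "tz": 0, "roll": 0}, {"fingers": 0.6, "tx": 0, "ty": 0, "tz": 0, "roll": 0}, {"fingers": 0.6, "tx": 0, "ty": 0, "tz": 0, "roll": 0}, {"fingers": 0.6, "tx": 0, "ty": 0, "tz": 0, "roll": 0}, {"fingers": 0.6, "tx": 0, "ty": 0, "tz": 0, "roll": 0}]}}

```text
t: 18.95
eef_pos: [447.3, 164.1, 78.4]
tcp_rot: [0.707, 0.707, 0.001, 0.0]
contact_force: [-0.3, -0.4, -0.6]
gripper_width: 51.0
gripper_force: 0.0
```

Run:
```python
from tray import *
im,T=look('w9',['small_capacitor','loose_transformer'])
```

```text
t 18.95 [447.3 164.1  78.4] [ 0.3  -0.23  2.06  0.    1.31  0.3 ] w 51.0
small_capacitor pin 0.66 [261. 200.] [451.5 165.2]
small_capacitor cut 0.65 [257. 208.  35.  42.] [446.4 171.8] [22. 31.] 0.9
loose_transformer pin 0.89 [118. 161.] [343.6 197. ]
loose_transformer pin 0.63 [259. 305.] [449.9  62.9]
loose_transformer cut 0.78 [260. 307.  51.  49.] [447.5  91.9] [37. 46.] 14.6
loose_transformer cut 0.65 [106. 171.  71.  76.] [352.4 200.1] [52. 42.] 73.3
```

View pics/w9.png

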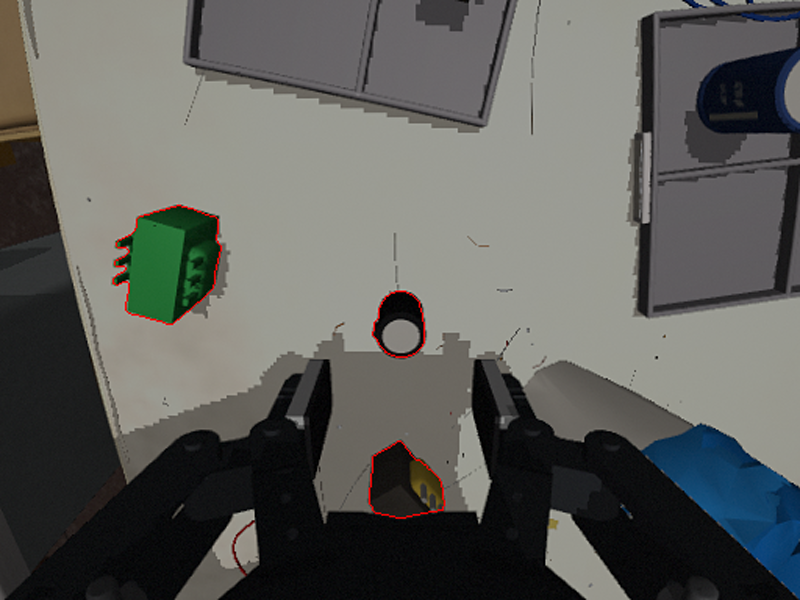

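The small capacitor (400,325) is centred between the fingers. I'll check the nozzle clearance by triangulating its tip from the last two views.

Run:
```python
from h import *
i=arm.camera_info('wrist'); Rm=R.from_quat([.7071,.7071,0,0]).as_matrix()
def ct(e): T=np.eye(4);T[:3,:3]=Rm;T[:3,3]=e; return i,T@i['mount']
A,B=ct([440,159.4,158.1]),ct([447.3,164.1,78.4])
for a,b in(((498,312),(542,365)),((530,293),(560,361))):
    a=np.array(a)/1.5625;b=np.array(b)/1.5625
    o1,o2=A[1][:3,3],B[1][:3,3];d1=w([a],0,A)[0]-o1;d2=w([b],0,B)[0]-o2
    st=np.linalg.lstsq(np.c_[d1,-d2],o2-o1,rcond=None)[0];print((o1+d1*st[0]).round(),(o2+d2*st[1]).round())
print(w([np.array([401,337])/1.5625],30,B),w([np.array([412,273])/1.5625],30,A))
```

```text
[502. 138.  24.] [513. 148.  23.]
[521. 152.  26.] [520. 152.  26.]
[[447.80965438 165.87898491  30.        ]] [[447.07335303 166.20058515  30.        ]]
```

Nozzle edge is at x≈505 and the finger backs reach 487, so it is clear. Grasping.

{"method": "move_arm", "body": {"rows": [{"fingers": 0.6, "tx": 0.002, "ty": 0, "tz": 0.02, "roll": 0}, {"fingers": 0.6, "tx": 0, "ty": 0, "tz": 0.02, "roll": 0}, {"fingers": 0.6, "tx": 0, "ty": 0, "tz": 0.012, "roll": 0}, {"fingers": 0.6, "tx": 0, "ty": 0, "tz": 0, "roll": 0}, {"fingers": 0.1, "tx": 0, "ty": 0, "tz": 0, "roll": 0}, {"fingers": 0.1, "tx": 0, "ty": 0, "tz": 0, "roll": 0}, {"fingers": 0.1, "tx": 0, "ty": 0, "tz": 0, "roll": 0}, {"fingers": 0.1, "tx": 0, "ty": 0, "tz": 0, "roll": 0}]}}

```text
t: 20.0
eef_pos: [447.5, 166.1, 26.5]
tcp_rot: [0.707, 0.707, 0.001, 0.0]
contact_force: [-0.6, -0.4, 7.0]
gripper_width: 19.8
gripper_force: 58.9
```

Run:
```python
from look import *
s=arm.observe(); print(s['eef_pos'],s['gripper_width'],s['gripper_force'],s['contact_force'])
```

```text
[447.53139082 166.13823235  26.53437837] 19.791878697254095 58.93623232841492 [-0.64765817 -0.37943595  7.01145265]
```

{"method": "move_arm", "body": {"rows": [{"fingers": 0.1, "tx": 0, "ty": 0, "tz": -0.02, "roll": 0}, {"fingers": 0.1, "tx": 0, "ty": -0.02, "tz": -0.04, "roll": 0}, {"fingers": 0.1, "tx": 0.02, "ty": -0.01, "tz": -0.04, "roll": 0}, {"fingers": 0.1, "tx": 0.03, "ty": 0, "tz": -0.03, "roll": 0}, {"fingers": 0.1, "tx": 0.005, "ty": 0.02, "tz": 0, "roll": 0}, {"fingers": 0.1, "tx": 0, "ty": 0.03, "tz": 0, "roll": 0}, {"fingers": 0.1, "tx": 0, "ty": 0, "tz": 0, "roll": 0}, {"fingers": 0.1, "tx": 0, "ty": 0, "tz": 0, "roll": 0}]}}

```text
t: 20.8
eef_pos: [467.0, 220.8, 155.3]
tcp_rot: [0.708, 0.707, -0.0, -0.0]
contact_force: [-0.6, -0.1, 0.5]
gripper_width: 19.9
gripper_force: 58.8
```

Run:
```python
from tray import *
im,T=look('w10',['capacitor_tray'])
```

```text
t 20.8 [467.  220.8 155.3] [ 0.39 -0.19  1.9   0.    1.44  0.39] w 19.9
capacitor_tray pin 0.6 [403. 154.] [618.4 242.2]
```

View pics/w10.png

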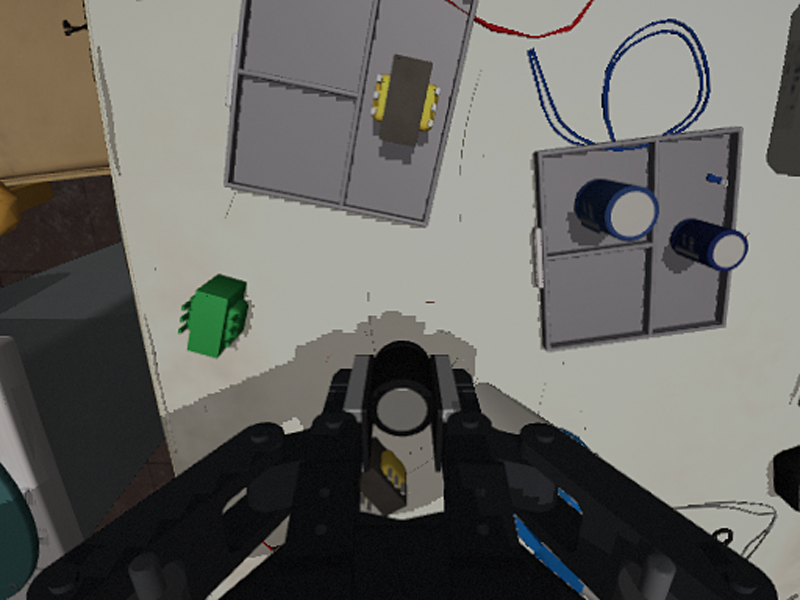

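The small capacitor hangs upright. The right front bay's centre is at about (596,294) in this picture. I'll convert that to world coordinates.

Run:
```python
from h import *
T=camT('wrist')
print(w(np.array([[596,294],[543,255],[645,243],[648,332],[549,347]])/1.5625,3,T).round(1))
```

```text
[[599.3 205.5   3. ]
 [559.9 232.6   3. ]
 [627.6 241.    3. ]
 [641.4 176.9   3. ]
 [571.2 165.9   3. ]]
```

{"method": "move_arm", "body": {"rows": [{"fingers": 0.1, "tx": 0, "ty": 0.03, "tz": 0, "roll": 0}, {"fingers": 0.1, "tx": -0.004, "ty": 0.035, "tz": 0, "roll": 0}, {"fingers": 0.1, "tx": -0.004, "ty": 0.035, "tz": 0, "roll": 0}, {"fingers": 0.1, "tx": -0.004, "ty": 0.03, "tz": 0.01, "roll": 0}, {"fingers": 0.1, "tx": 0, "ty": 0, "tz": 0.03, "roll": 0}, {"fingers": 0.1, "tx": 0, "ty": 0, "tz": 0.03, "roll": 0}, {"fingers": 0.1, "tx": 0, "ty": 0, "tz": 0, "roll": 0}, {"fingers": 0.1, "tx": 0, "ty": 0, "tz": 0, "roll": 0}]}}

```text
t: 21.75
eef_pos: [596.6, 208.9, 86.1]
tcp_rot: [0.707, 0.707, -0.0, -0.0]
contact_force: [0.1, -0.6, 1.0]
gripper_width: 20.0
gripper_force: 58.9
```

{"method": "move_arm", "body": {"rows": [{"fingers": 0.1, "tx": 0, "ty": 0, "tz": 0.02, "roll": 0}, {"fingers": 0.1, "tx": 0, "ty": 0, "tz": 0.02, "roll": 0}, {"fingers": 0.1, "tx": 0, "ty": 0, "tz": 0.008, "roll": 0}, {"fingers": 0.1, "tx": 0, "ty": 0, "tz": 0.005, "roll": 0}, {"fingers": 0.1, "tx": 0, "ty": 0, "tz": 0.003, "roll": 0}, {"fingers": 0.1, "tx": 0, "ty": 0, "tz": 0, "roll": 0}, {"fingers": 0.1, "tx": 0, "ty": 0, "tz": 0, "roll": 0}, {"fingers": 0.1, "tx": 0, "ty": 0, "tz": 0, "roll": 0}]}}

```text
t: 22.55
eef_pos: [597.2, 208.9, 30.0]
tcp_rot: [0.707, 0.707, 0.0, 0.0]
contact_force: [-0.2, -0.5, -0.2]
gripper_width: 19.9
gripper_force: 58.9
```

{"method": "move_arm", "body": {"rows": [{"fingers": 0.1, "tx": 0, "ty": 0, "tz": 0.001, "roll": 0}, {"fingers": 0.1, "tx": 0, "ty": 0, "tz": 0, "roll": 0}, {"fingers": 0.36, "tx": 0, "ty": 0, "tz": 0, "roll": 0}, {"fingers": 0.36, "tx": 0, "ty": 0, "tz": 0, "roll": 0}, {"fingers": 0.36, "tx": 0, "ty": 0, "tz": 0, "roll": 0}, {"fingers": 0.36, "tx": 0, "ty": 0, "tz": -0.01, "roll": 0}, {"fingers": 0.36, "tx": 0, "ty": 0, "tz": -0.03, "roll": 0}, {"fingers": 0.36, "tx": 0, "ty": 0, "tz": -0.04, "roll": 0}]}}

```text
t: 23.35
eef_pos: [596.0, 208.5, 108.1]
tcp_rot: [0.707, 0.707, -0.001, -0.001]
contact_force: [0.3, 0.9, 0.7]
gripper_width: 30.5
gripper_force: 0.0
```

{"method": "move_arm", "body": {"rows": [{"fingers": 1, "tx": 0, "ty": -0.01, "tz": -0.04, "roll": 0}, {"fingers": 1, "tx": 0, "ty": -0.03, "tz": -0.02, "roll": 0}, {"fingers": 1, "tx": 0, "ty": -0.04, "tz": 0, "roll": 0}, {"fingers": 1, "tx": 0, "ty": -0.04, "tz": 0, "roll": 0}, {"fingers": 1, "tx": -0.03, "ty": -0.04, "tz": 0, "roll": 0}, {"fingers": 1, "tx": -0.04, "ty": 0, "tz": 0, "roll": 0}, {"fingers": 1, "tx": -0.04, "ty": 0, "tz": 0, "roll": 0}, {"fingers": 1, "tx": 0, "ty": 0, "tz": 0, "roll": 0}]}}

```text
t: 24.15
eef_pos: [436.6, 95.9, 169.4]
tcp_rot: [0.709, 0.706, 0.0, 0.001]
contact_force: [-0.6, 0.5, -0.3]
gripper_width: 85.5
gripper_force: 0.0
```

Run:
```python
from tray import *
im,T=look('w11',['small_capacitor','loose_transformer','transformer_tray'])
# transformer top colour mask: dark core top face
d=[x for x in arm.cut_out('loose_transformer','wrist')]
for x in d:
    m=x['mask']; c=x['extent']
    if not len(c): continue
    col=im[m].mean(0).round(); print('p',round(x['p'],2),c,'rgb',col)
    if x['p']>.3 and col[1]<col[0]*1.4:
        dark=(m&(im.max(2).astype(int)-im.min(2)<45)).astype('uint8')
        for cc in cv2.findContours(dark,0,2)[0]:
            if cv2.contourArea(cc)>80:
                print('poly35',w(cv2.approxPolyDP(cc,2.0,True)[:,0],35,T)[:,:2].round(0).tolist())
                r=cv2.minAreaRect(w(cc[:,0],35,T)[:,:2].astype('float32'));print(r)
np.save('w11.npy',im)
```

```text
t 24.15 [436.6  95.9 169.4] [ 0.16 -0.37  2.01 -0.    1.5   0.16] w 85.5
small_capacitor pin 0.76 [422.  58.] [602.  210.6]
small_capacitor pin 0.43 [443.  24.] [619.5 242.8]
small_capacitor cut 0.79 [431.  58.  37.  29.] [592.4 207.7] [37. 22.] 17.3
loose_transformer pin 0.94 [269. 192.] [450.5  70.2]
loose_transformer pin 0.64 [163.  74.] [344.8 195.3]
loose_transformer cut 0.92 [155.  70.  49.  53.] [351.2 196.2] [43. 39.] 70.8
loose_transformer cut 0.89 [269. 202.  39.  52.] [449.6  72.2] [35. 51.] 34.7
transformer_tray cut 0.69 [290.   6.  37.   9.] [468.3 254.1] [31.  5.] 0.4
transformer_tray cut 0.32 [443.  52. 135. 104.] [620.1 220.1] [136.  94.] 7.5
p 0.92 [155.1, 70.3, 49.1, 52.6] rgb [35. 97. 48.]
p 0.89 [269.3, 202.1, 38.6, 52.1] rgb [69. 64. 47.]
poly35 [[444.0, 99.0], [432.0, 90.0], [432.0, 78.0], [455.0, 46.0], [469.0, 56.0], [468.0, 72.0], [466.0, 73.0], [466.0, 67.0], [451.0, 85.0], [450.0, 90.0], [453.0, 92.0]]
((450.3722229003906, 72.9781723022461), (27.769145965576172, 51.03806686401367), 37.28657150268555)
```

The small capacitor reads at (602,210), inside its bay. The transformer is at about (451,67.5) with its long axis at about 126.5°. I'll turn the tool so the camera faces the robot, away from the hose.

{"method": "move_arm", "body": {"rows": [{"fingers": 1, "tx": -0.028, "ty": 0.014, "tz": 0, "roll": 0}, {"fingers": 1, "tx": 0, "ty": 0, "tz": 0, "roll": -0.147}, {"fingers": 1, "tx": 0, "ty": 0, "tz": 0, "roll": -0.147}, {"fingers": 1, "tx": 0, "ty": 0, "tz": 0, "roll": -0.147}, {"fingers": 1, "tx": 0, "ty": 0, "tz": 0, "roll": -0.147}, {"fingers": 1, "tx": 0, "ty": 0, "tz": 0, "roll": -0.147}, {"fingers": 1, "tx": 0, "ty": 0, "tz": 0, "roll": -0.147}, {"fingers": 1, "tx": 0, "ty": 0, "tz": 0, "roll": -0.147}]}}

```text
t: 25.35
eef_pos: [450.8, 71.4, 168.2]
tcp_rot: [0.265, 0.964, -0.0, -0.0]
contact_force: [0.1, 0.5, 0.6]
gripper_width: 85.5
gripper_force: 0.0
```

{"method": "move_arm", "body": {"rows": [{"fingers": 1, "tx": 0, "ty": 0, "tz": 0, "roll": -0.147}, {"fingers": 1, "tx": 0, "ty": 0, "tz": 0, "roll": -0.147}, {"fingers": 1, "tx": 0, "ty": 0, "tz": 0, "roll": -0.147}, {"fingers": 1, "tx": 0, "ty": 0, "tz": 0, "roll": -0.147}, {"fingers": 1, "tx": 0, "ty": 0, "tz": 0, "roll": -0.147}, {"fingers": 1, "tx": 0, "ty": 0, "tz": 0, "roll": -0.147}, {"fingers": 1, "tx": 0, "ty": 0, "tz": 0.03, "roll": -0.147}, {"fingers": 1, "tx": 0, "ty": 0, "tz": 0.03, "roll": -0.147}]}}

```text
t: 26.15
eef_pos: [451.2, 71.5, 108.1]
tcp_rot: [-0.315, 0.949, -0.0, 0.001]
contact_force: [0.2, 0.1, -0.9]
gripper_width: 85.6
gripper_force: 0.0
```

```bash
cat > tf.py <<'E'
from look import *
im,T=look(None,['loose_transformer'])
s=arm.observe(); r=R.from_quat(s['tcp_rot']).as_matrix(); print('ang',np.degrees(np.arctan2(r[1,0],r[0,0])).round(1),s['eef_pos'].round(1))
for x in arm.cut_out('loose_transformer','wrist'):
    m=x['mask']; col=im[m].mean(0)
    if x['p']>.3 and col[1]<col[0]*1.4:
        dark=(m&(im.max(2).astype(int)-im.min(2)<45)).astype('uint8')
        for cc in cv2.findContours(dark,0,2)[0]:
            if cv2.contourArea(cc)>80:
                print('poly35',w(cv2.approxPolyDP(cc,2.0,True)[:,0],35,T)[:,:2].round(0).tolist())
                print(cv2.minAreaRect(w(cc[:,0],35,T)[:,:2].astype('float32')))
cv2.imwrite('pics/tf.png',cv2.resize(im[:,:,::-1],(800,600)))
E
python3 tf.py
```

```text
t 26.15 [451.2  71.5 108.1] [ 0.1  -0.3   2.07  0.    1.38 -2.11] w 85.6
loose_transformer pin 0.64 [437. 181.] [349.8 197.3]
loose_transformer pin 0.62 [254. 187.] [452.8  68.4]
loose_transformer cut 0.8 [454. 188.  67.  61.] [349.5 186.3] [36. 67.] 9.8
loose_transformer cut 0.76 [253. 196.  57.  50.] [448.2  65.4] [40. 41.] 34.6
ang -143.9 [450.   71.2 107.2]
poly35 [[447.0, 42.0], [454.0, 44.0], [470.0, 56.0], [447.0, 89.0], [431.0, 79.0], [426.0, 70.0], [428.0, 63.0], [434.0, 69.0], [436.0, 68.0], [447.0, 53.0], [443.0, 54.0], [440.0, 52.0], [441.0, 50.0], [447.0, 51.0], [439.0, 47.0]]
((446.1882019042969, 64.07917785644531), (32.092926025390625, 41.45338821411133), 34.596961975097656)
```

Two measurements agree: core top centre at (450.5,67), long axis about 125°. Nudging, going down and gripping.

{"method": "move_arm", "body": {"rows": [{"fingers": 1, "tx": 0.0025, "ty": -0.0035, "tz": 0, "roll": 0.02}, {"fingers": 1, "tx": 0, "ty": 0, "tz": 0.025, "roll": 0}, {"fingers": 1, "tx": 0, "ty": 0, "tz": 0.03, "roll": 0}, {"fingers": 1, "tx": 0, "ty": 0, "tz": 0.018, "roll": 0}, {"fingers": 1, "tx": 0, "ty": 0, "tz": 0.004, "roll": 0}, {"fingers": 1, "tx": 0, "ty": 0, "tz": 0, "roll": 0}, {"fingers": 1, "tx": 0, "ty": 0, "tz": 0, "roll": 0}, {"fingers": 1, "tx": 0, "ty": 0, "tz": 0, "roll": 0}]}}

```text
t: 27.15
eef_pos: [451.6, 66.7, 32.7]
tcp_rot: [-0.302, 0.953, -0.0, 0.001]
contact_force: [0.1, 0.4, 0.8]
gripper_width: 85.6
gripper_force: 0.0
```

{"method": "move_arm", "body": {"rows": [{"fingers": 0.7, "tx": 0, "ty": 0, "tz": 0, "roll": 0}, {"fingers": 0.6, "tx": 0, "ty": 0, "tz": 0, "roll": 0}, {"fingers": 0.3, "tx": 0, "ty": 0, "tz": 0, "roll": 0}, {"fingers": 0.3, "tx": 0, "ty": 0, "tz": 0, "roll": 0}, {"fingers": 0.2, "tx": 0, "ty": 0, "tz": 0, "roll": 0}, {"fingers": 0.2, "tx": 0, "ty": 0, "tz": 0, "roll": 0}, {"fingers": 0.2, "tx": 0, "ty": 0, "tz": 0, "roll": 0}, {"fingers": 0.2, "tx": 0, "ty": 0, "tz": 0, "roll": 0}]}}

```text
t: 27.95
eef_pos: [451.1, 66.7, 31.8]
tcp_rot: [-0.302, 0.953, -0.0, 0.0]
contact_force: [-0.7, 0.4, 5.9]
gripper_width: 40.5
gripper_force: 61.5
```

{"method": "move_arm", "body": {"rows": [{"fingers": 0.2, "tx": 0, "ty": 0, "tz": -0.015, "roll": 0}, {"fingers": 0.2, "tx": 0, "ty": 0, "tz": -0.035, "roll": 0}, {"fingers": 0.2, "tx": 0, "ty": 0, "tz": -0.02, "roll": 0.137}, {"fingers": 0.2, "tx": 0, "ty": 0, "tz": -0.02, "roll": 0.137}, {"fingers": 0.2, "tx": 0, "ty": 0, "tz": -0.02, "roll": 0.137}, {"fingers": 0.2, "tx": 0, "ty": 0, "tz": -0.01, "roll": 0.137}, {"fingers": 0.2, "tx": 0, "ty": 0, "tz": 0, "roll": 0.137}, {"fingers": 0.2, "tx": 0, "ty": 0, "tz": 0, "roll": 0.137}]}}

```text
t: 28.75
eef_pos: [450.8, 66.6, 151.4]
tcp_rot: [0.107, 0.994, 0.0, 0.0]
contact_force: [0.2, 0.3, -2.5]
gripper_width: 41.0
gripper_force: 61.3
```

```bash
cat > st.py <<'E'
from look import *
import sys
s=arm.observe(); r=R.from_quat(s['tcp_rot']).as_matrix(); print('ang',np.degrees(np.arctan2(r[1,0],r[0,0])).round(1),s['eef_pos'].round(1),s['joint_positions'].round(2))
d=np.array([float(sys.argv[1]),float(sys.argv[2])])-s['eef_pos'][:2]; print('tx,ty mm',(r[:2,:2].T@d).round(1))
E
python3 st.py 401 305
```

```text
ang 167.7 [450.8  66.6 151.4] [ 0.09 -0.34  2.02  0.    1.46 -1.27]
tx,ty mm [ 99.4 222.3]
```

{"method": "move_arm", "body": {"rows": [{"fingers": 0.2, "tx": 0.014, "ty": 0.032, "tz": 0, "roll": 0}, {"fingers": 0.2, "tx": 0.014, "ty": 0.032, "tz": 0, "roll": 0}, {"fingers": 0.2, "tx": 0.014, "ty": 0.032, "tz": 0, "roll": 0}, {"fingers": 0.2, "tx": 0.014, "ty": 0.032, "tz": 0, "roll": 0}, {"fingers": 0.2, "tx": 0.014, "ty": 0.032, "tz": 0, "roll": 0}, {"fingers": 0.2, "tx": 0.014, "ty": 0.032, "tz": 0, "roll": 0}, {"fingers": 0.2, "tx": 0.015, "ty": 0.03, "tz": 0, "roll": 0}, {"fingers": 0.2, "tx": 0, "ty": 0, "tz": 0, "roll": 0}]}}

```text
t: 29.55
eef_pos: [398.8, 307.0, 150.8]
tcp_rot: [0.103, 0.995, -0.0, -0.001]
contact_force: [0.3, -0.7, -1.8]
gripper_width: 40.7
gripper_force: 61.4
```

```bash
python3 st.py 401 305
python3 - <<'E'
from tray import *
im,T=look(None,['transformer_tray'])
overlay(im,T,(433.5,331.5),-12,'w12')
E
```

```text
ang 168.2 [398.8 307.  150.8] [ 0.6  -0.22  1.93  0.    1.44 -0.76]
tx,ty mm [-2.6 -1.5]
t 29.55 [398.8 307.  150.8] [ 0.6  -0.22  1.93  0.    1.44 -0.76] w 40.7
transformer_tray pin 0.94 [285. 201.] [433.3 330. ]
transformer_tray cut 0.66 [287. 198. 140. 124.] [431.  331.4] [135. 131.] 77.3
```

View pics/w12.png

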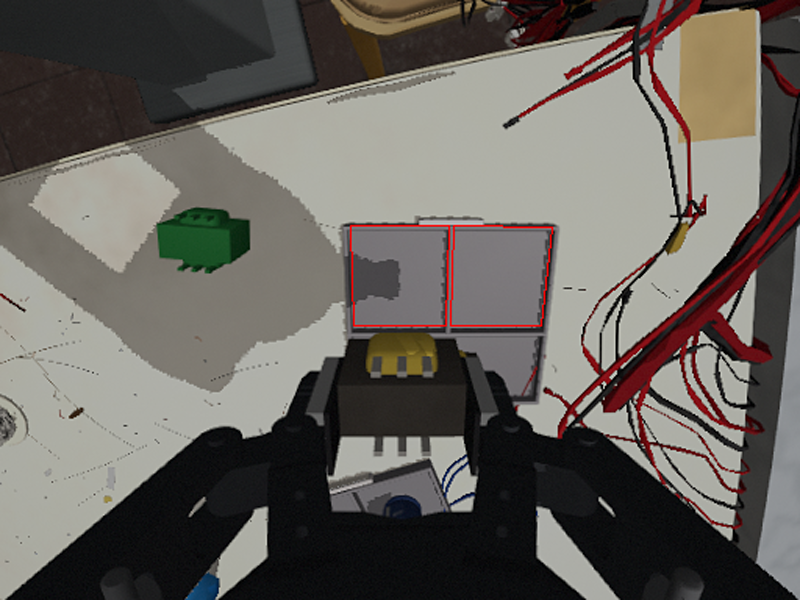

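The overlay matches the transformer tray's front bays, (352-447, 227-325) and (452-550, 227-325), and the transformer hangs level. The picture budget is now used. Lowering into the near bay.

{"method": "move_arm", "body": {"rows": [{"fingers": 0.2, "tx": -0.0026, "ty": -0.0015, "tz": 0.02, "roll": 0}, {"fingers": 0.2, "tx": 0, "ty": 0, "tz": 0.03, "roll": 0}, {"fingers": 0.2, "tx": 0, "ty": 0, "tz": 0.03, "roll": 0}, {"fingers": 0.2, "tx": 0, "ty": 0, "tz": 0.02, "roll": 0}, {"fingers": 0.2, "tx": 0, "ty": 0, "tz": 0.008, "roll": 0}, {"fingers": 0.2, "tx": 0, "ty": 0, "tz": 0, "roll": 0}, {"fingers": 0.2, "tx": 0, "ty": 0, "tz": 0, "roll": 0}, {"fingers": 0.2, "tx": 0, "ty": 0, "tz": 0, "roll": 0}]}}

```text
t: 30.5
eef_pos: [402.8, 302.5, 44.6]
tcp_rot: [0.104, 0.995, 0.001, 0.001]
contact_force: [-0.3, -0.4, -1.8]
gripper_width: 41.0
gripper_force: 61.4
```

{"method": "move_arm", "body": {"rows": [{"fingers": 0.2, "tx": 0.002, "ty": 0.002, "tz": 0.004, "roll": 0}, {"fingers": 0.2, "tx": 0, "ty": 0, "tz": 0.004, "roll": 0}, {"fingers": 0.2, "tx": 0, "ty": 0, "tz": 0.002, "roll": 0}, {"fingers": 0.2, "tx": 0, "ty": 0, "tz": 0, "roll": 0}, {"fingers": 0.2, "tx": 0, "ty": 0, "tz": 0, "roll": 0}, {"fingers": 0.2, "tx": 0, "ty": 0, "tz": 0, "roll": 0}, {"fingers": 0.2, "tx": 0, "ty": 0, "tz": 0, "roll": 0}, {"fingers": 0.2, "tx": 0, "ty": 0, "tz": 0, "roll": 0}]}}

```text
t: 31.3
eef_pos: [400.8, 305.0, 34.7]
tcp_rot: [0.104, 0.995, 0.0, 0.0]
contact_force: [-9.2, -4.9, 19.3]
gripper_width: 40.9
gripper_force: 64.1
```

Seated at 34.7, as expected. Releasing and going up.

{"method": "move_arm", "body": {"rows": [{"fingers": 0.58, "tx": 0, "ty": 0, "tz": 0, "roll": 0}, {"fingers": 0.58, "tx": 0, "ty": 0, "tz": 0, "roll": 0}, {"fingers": 0.58, "tx": 0, "ty": 0, "tz": 0, "roll": 0}, {"fingers": 0.58, "tx": 0, "ty": 0, "tz": -0.01, "roll": 0}, {"fingers": 0.58, "tx": 0, "ty": 0, "tz": -0.03, "roll": 0}, {"fingers": 0.8, "tx": 0, "ty": 0, "tz": -0.04, "roll": 0}, {"fingers": 0.8, "tx": 0, "ty": 0, "tz": -0.04, "roll": 0}, {"fingers": 0.8, "tx": 0, "ty": 0, "tz": 0, "roll": 0}]}}

```text
t: 32.1
eef_pos: [402.3, 305.8, 159.7]
tcp_rot: [0.104, 0.995, 0.003, 0.003]
contact_force: [-0.1, 1.1, -0.1]
gripper_width: 68.8
gripper_force: 0.0
```

Run:
```python
from look import *
look(None,['loose_transformer','small_capacitor','large_capacitor'])
for c,z0 in(('top',0),('side',0)):
    T=camT(c); arm.get_image(c)
    for n in "large_capacitor small_capacitor loose_heatsink loose_transformer wire_reel yellow_tin".split():
        print(c,n,[(round(d['p'],2),w([d['pixel'][::-1]],3,T)[0][:2].round().tolist()) for d in arm.pinpoint(n,c) if d['p']>.3])
        print('   extents',[(round(d['p'],2),np.round(d['extent']).tolist()) for d in arm.cut_out(n,c) if d['p']>.3])
S=camT('side')
for n,x,y,h,rr in(('large',590.3,270,49,15),('small',597,208.7,33,11),('tf',400.8,305,38,17),('hs',517.4,-303,28,25)):
    print(n,'expected side px base/top',p([[x,y,3],[x,y,h]],S).round())
```

```text
t 32.1 [402.3 305.8 159.7] [ 0.6  -0.23  1.92 -0.    1.44 -0.76] w 68.8
loose_transformer pin 0.76 [255. 172.] [403.8 304.7]
loose_transformer pin 0.58 [138. 144.] [348.2 193.8]
loose_transformer cut 0.7 [133. 149.  58.  38.] [347.  202.9] [53. 37.] 77.3
loose_transformer cut 0.69 [255. 180.  48.  42.] [399.5 304.8] [42. 38.] 79.4
small_capacitor pin 0.55 [214. 328.] [602.3 206.5]
small_capacitor cut 0.62 [216. 329.  17.  11.] [569.8 215.7] [11. 25.] 19.4
large_capacitor pin 0.95 [253. 314.] [589.5 262.2]
large_capacitor cut 0.59 [258. 319.  29.  22.] [555.4 275.5] [24. 30.] 77.7
top large_capacitor [(0.7, [587.0, 272.0])]
   extents [(0.63, [155.0, 145.0, 15.0, 10.0])]
top small_capacitor [(0.42, [586.0, 205.0])]
   extents [(0.38, [180.0, 148.0, 9.0, 10.0])]
top loose_heatsink [(0.73, [523.0, -306.0])]
   extents [(0.81, [384.0, 175.0, 23.0, 14.0])]
top loose_transformer [(0.71, [346.0, 189.0]), (0.43, [402.0, 299.0])]
   extents [(0.62, [140.0, 221.0, 20.0, 16.0]), (0.57, [184.0, 244.0, 17.0, 14.0]), (0.46, [178.0, 144.0, 7.0, 6.0])]
top wire_reel [(0.65, [456.0, -25.0])]
   exten
[... 194 characters left out ...]
592.0, 274.0])]
   extents [(0.83, [162.0, 259.0, 23.0, 28.0])]
side small_capacitor [(0.47, [590.0, 222.0])]
   extents [(0.47, [172.0, 240.0, 8.0, 18.0])]
side loose_heatsink []
   extents []
side loose_transformer [(0.82, [407.0, 308.0]), (0.77, [352.0, 201.0])]
   extents [(0.92, [296.0, 251.0, 25.0, 28.0]), (0.7, [258.0, 287.0, 25.0, 33.0])]
side wire_reel []
   extents []
side yellow_tin [(0.48, [397.0, -297.0])]
   extents [(0.46, [295.0, 144.0, 14.0, 10.0])]
large expected side px base/top [[163. 266.]
 [159. 246.]]
small expected side px base/top [[172. 245.]
 [170. 233.]]
tf expected side px base/top [[259. 293.]
 [259. 278.]]
hs expected side px base/top [[258. 146.]
 [258. 139.]]
```

All four components are found upright in their bays; the reel and the tin have not moved, and the robot is clear of everything.

```bash
python3 -c "
from plant import arm
print(arm.hand_in())"
```

```text
the job is handed in; nothing more can be done
None
```

I put all four components into the right trays, one per bay. Camera checks just before hand-in found them where I set them down, and the reel and tin where they were. I handed the job in shortly after 32 s on the robot's clock; the hand-in gave no verdict.

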